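# Refit the spark filter plate of a welding fume extractor

### The arm

A 7-joint arm with a two-finger parallel gripper is mounted at the origin on the work surface. World frame = base frame: x ahead of the robot, y to its left, z up, the work surface at z = 0. Lengths are in m, angles in rad, forces in N, time in s.
With the tool pointing down it reaches from about 0.425 to 1.025 m from the base axis. Payload 3.6 kg.
Tool frame: the origin (TCP) lies on the centre line of the jaws, within the pads' length; the fingertips stand 19 mm ahead of it and the grasp point (between the pads) is the TCP; z points along the fingers, y is the line along which they close (so a half turn about z gives the same grasp; the last joint's range is limited). The gripper opens to 85 mm and grips with 20 to 120 N. Pads are 22 mm wide; open, the fingers measure 114 mm over their backs; the gripper's body (76 mm by 85 mm) begins 54 mm behind the grasp point. The pads swing forward as they close: fully open they stand 13 mm farther back than shut.
Start: joints at [-1.397, 0.591, 0.048, 1.609, -0.033, 0.943, -0.034], TCP at [0.191, 0.699, 0.25] pointing down, gripper open.
Joint ranges: [-2.69, 2.69], [-0.47, 2.24], [-1.27, 1.36], [0.19, 2.51], [-1.53, 4.68], [0.08, 2.07], [-3.09, 3.09]. Speed limits (rad/s): [2.57, 2.57, 3.14, 3.14, 3.14, 3.14, 3.14].

### API

Orientations are given as a unit quaternion [w, x, y, z].
In Python, from workcell import env gives the robot as it stands.
- The arm moves only by the tool servo_tool, never from a script. Its argument "motion" is a list of rows, each a list of 3 entries, a list of its own where there are three numbers: the closure, from -1 (fully open) to 1 (shut), then the shift along the tool's x, y, z scaled (see below), then the turn about the tool's z scaled (see below). In form: [[claw, [dx, dy, dz], roll], ...]. A call has 1 to 10 rows; each row is the pose to reach, as a shift and turn from the pose commanded when the call began, along the tool's axes at that moment; what a row does not reach only later rows make up. The controller multiplies each number of a shift by 300 mm and each number of a turn by 90 degrees. A row lasts 1/8 s, in which the tool goes at most 62.5 mm and 10.7 degrees, less where a joint would pass 70% of its speed; a pose out of reach is approached as far as the arm can. A call with a number of a shift or a turn outside -1 to 1 is refused whole. A call with a gripper value outside its range is refused whole. The fingers move at their own pace and stop on an object; "grip_force" is the grip in N (left out, the last holds). Time passes only in rows, so rows that repeat a pose let the fingers close. It gives the time, the measured TCP pose, the force, the opening and the grip force at its end, in the units of the state.
- env.state(): the state, without advancing time (a new reading comes with each control period).
- env.get_image(name): name is "side" or "top" or "wrist"; returns a dict with "color" (384x512x3 uint8, red, green, blue), "range_z" (384x512 float32, m along the optical axis (not along the pixel's ray), 0 where there is no reading), "mtx" (3x3 intrinsics, pixels), "rvec" (rotation vector, rad) and "tvec" (3), from world to camera coordinates, as OpenCV has them. Camera axes: x right, y down, z forward; pixel columns grow to the right and rows downward; lengths in m; the calibration is good to about 2 mm. The wrist camera is an equidistant fisheye: a pixel r from the principal point sees the ray r / f radians off the axis. A picture is of the moment at which its call begins.
- env.sign_off(): hands the job in; it is judged then, once.
The state is a dict: "time_s": time; "joints": joint angles; "dq": joint speeds; "effort": joint torques, N m; "position": TCP position; "ee_rot": TCP orientation; "force": force on the tool from outside, world axes, zero at the start; "torque": the same for the moment, N m; "opening": opening from 0.0 (shut) to 1.0 (fully open); "finger_force": force on a finger pad.
Only numpy, scipy, OpenCV 4.12 (cv2) and the standard library are available. Lean on these libraries where they do the work, as an engineer would, in place of code of your own. Each camera call takes 0.05 s, during which the arm holds its last target. There are 200 camera calls.

### The job

Refit the filter plate lying on the apron of the fume extractor: slide it over the rim into the well so that its far edge is tucked under the yellow lip, then press its near edge down until it lies flat in the well and the red spring catch has snapped out over it. Leave the things around the extractor where they are.

Things in the scene. Friction and masses are not known exactly. Their poses are not given: they have to be found in the camera images.
- extractor: Blue fume extractor box fixed on the bench, 314 (x) x 190 (y) x 120 mm high. Origin: on the bench, in its middle plane; x points from apron to lip, z up. Along x: flat grey apron at height 120 from -172 to -22 (the rim); open well from -22 to the far wall at 112, 136 wide, floor at height 99; far block at height 120, to x 142. A duct stub of 80 mm diameter sticks out 50 mm at the far end.
- rim (a point): Middle of the rim, the near top edge of the well where the apron ends (extractor x -22, height 120 mm).
- lip (a point): Middle of the lower free edge of the yellow lip (extractor x 94, height 113 mm). The lip spans the well and reaches 18 mm back over it from the far wall; its underside is 14 mm above the well floor, its top flush with the box's top.
- seat (a point): Centre of the well's floor (extractor x 45, height 99 mm), axes as the extractor. The well is 134 (x) x 136 (y) mm and 21 deep: the plate in it has 4 mm of play in x, 36 mm in y (anywhere in y is good).
- plate: Loose filter plate: steel frame, dark pleated face, 130 (x) x 100 (y) x 8 mm, about 0.35 kg. Origin: centre of its underside. Starts flat on the apron, its far edge jutting 18 to 42 mm over the well, up to 6 degrees askew and 8 mm off the middle. Once its centre is past the rim it tips nose-down into the well, near edge up to 21 mm over the apron.
- plate_far (a point): Middle of the plate's far edge face, at half thickness (plate x 65, z 4 mm). Pushed by its near edge face the plate tips and this edge slides under the lip; dragged by pressing on its top near the near end, it stays level and this edge rides over the lip.
- plate_near (a point): Middle of the plate's near edge face, at half thickness (plate x -65, z 4 mm). With the far edge against the far wall it just clears the rim and rests on the sloping red catch.
- catch (a joint): Red sprung catch, 40 mm wide, in the middle of the rim's wall. Value: m it is pushed back towards the robot, 0 = fully out, 0.009 = stop. At 0 its sloping top runs from the rim's wall 0.5 mm below the apron to a nose 7 mm out, 11 mm above the well floor; pressing the plate's near end down (about 5 to 15 N) drives it back and it snaps out over the plate.
- tin: Bystander: upright round green and white tin, 72 mm diameter, 120 mm high, standing beside the extractor. Origin: centre of its underside.
- bracket: Bystander: red steel angle bracket, foot 90 x 50 mm, upright leg 66 mm high, lying beside the extractor. Origin: centre of its underside.
- hammer: Bystander: hammer lying on the bench to the right of the extractor. Origin: about its middle, underside.
There are look-alikes about, which are no part of the job. Of the things shaped like the plate, the steel one is meant.

How it is judged:
On the way, in this order (a step that is already met when the one before it is completed fails the run):
1. the plate's far edge is tucked at least 8 mm under the lip (x of plate_far in the frame of lip above 0.008 m and z of plate_far in the frame of lip below -0.003 m), for 0.1 s.
2. the near edge is down in the well and the catch is out over it (z of plate_near in the frame of seat below 0.0065 m and value of joint catch below 0.002 m), for 0.2 s.
At the end, for the whole second after the job is handed in: The plate lies flat in the well (both edges within 2.5 mm of fully down, tilt under 0.03 rad), its far edge at least 8 mm under the lip, the catch out over its near edge (pushed back less than 2 mm), at rest (all of step 2 and x of plate_far in the frame of lip above 0.008 m and z of plate_far in the frame of seat below 0.0065 m and angle between plate's own z axis and vertical below 0.03 rad and linear speed of plate below 0.02 m/s); the robot touches nothing.
It fails at once if the tin is moved more than 20 mm (distance of tin from where it was at the start of the episode above 0.02 m).
It fails at once if the bracket is moved more than 20 mm (distance of bracket from where it was at the start of the episode above 0.02 m).
It fails at once if the hammer is moved more than 20 mm (distance of hammer from where it was at the start of the episode above 0.02 m).
It also fails if it takes over 45 s, if anything falls off the work surface, if the arm or the gripper's body presses on something with over 40 N, if the wrist force passes 120 N, or if a joint passes its speed limit or range.

## Working session

There is one attempt and no reset: what is moved stays moved. The work goes in short steps, Python scripts to look and compute and a tool call to move; the robot and the scene stay as the last step left them, time stands still between calls to the robot, and variables do not carry over. Pictures are saved under pics/ and viewed, at most 10 in all, crops included, and the job is handed in when it is done.

Besides the shell and the picture viewer there is one more tool, called after "Request:" as a command line: name --argument value ..., lists and objects as JSON in quotes. servo_tool: Moves the arm, as the interface text tells. Its arguments: {"type":"object","properties":{"motion":{"type":"array","items":{"type":"array"}},"grip_force":{"type":"number"}},"required":["motion"]}

```bash
mkdir -p pics
cat > h.py <<'E'
import numpy as np, cv2
from workcell import env
def grab(n):
    d=env.get_image(n); d['R']=cv2.Rodrigues(np.array(d['rvec'],float))[0]; d['t']=np.array(d['tvec'],float).ravel(); return d
def cloud(d):  # pinhole only
    z=d['range_z']; v,u=np.mgrid[:z.shape[0],:z.shape[1]]; K=d['mtx']
    c=np.stack([(u-K[0,2])/K[0,0]*z,(v-K[1,2])/K[1,1]*z,z],-1)
    w=(c-d['t'])@d['R']; w[z==0]=np.nan; return w
def onplane(d,uv,h):
    K=d['mtx']; r=np.array([(uv[0]-K[0,2])/K[0,0],(uv[1]-K[1,2])/K[1,1],1])@d['R']; o=-d['R'].T@d['t']
    return o+r*(h-o[2])/r[2]
def save(n,im,s=1): cv2.imwrite(f'pics/{n}.png',cv2.resize(im[:,:,::-1],None,fx=s,fy=s))
E
python3 - <<'E'
from h import *
import numpy as np
t=grab('top'); s=grab('side')
np.savez('a.npz',tc=t['color'],sc=s['color'],tw=cloud(t),sw=cloud(s))
save('top1',t['color'],1.5); save('side1',s['color'],1.5)
st=env.state(); print({k:np.round(v,3) for k,v in st.items()})
print(-t['R'].T@t['t'],-s['R'].T@s['t'])
E
```

```text
{'time_s': np.float64(0.1), 'joints': array([-1.398,  0.592,  0.048,  1.61 , -0.033,  0.943, -0.034]), 'dq': array([ 0.   , -0.002,  0.001, -0.004,  0.   ,  0.   , -0.001]), 'effort': array([ 5.0000e-03, -5.5000e+01,  1.5530e+00, -1.9882e+01,  1.0000e-02,
        4.0000e-03,  0.0000e+00]), 'position': array([0.191, 0.699, 0.249]), 'ee_rot': array([-0.   ,  0.133,  0.991, -0.001]), 'force': array([ 0.35 , -0.172,  0.389]), 'torque': array([-0.065,  0.03 ,  0.005]), 'finger_force': np.float64(0.0), 'opening': np.float64(1.006)}
[ 0.32645776 -0.01199414  1.37729139] [ 0.10909285 -0.44288672  0.77888595]
```

View pics/top1.png

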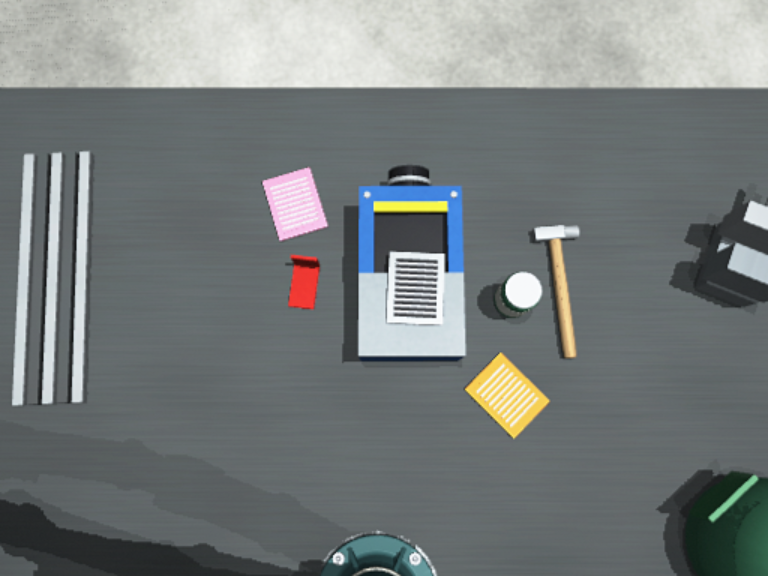

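View pics/side1.png

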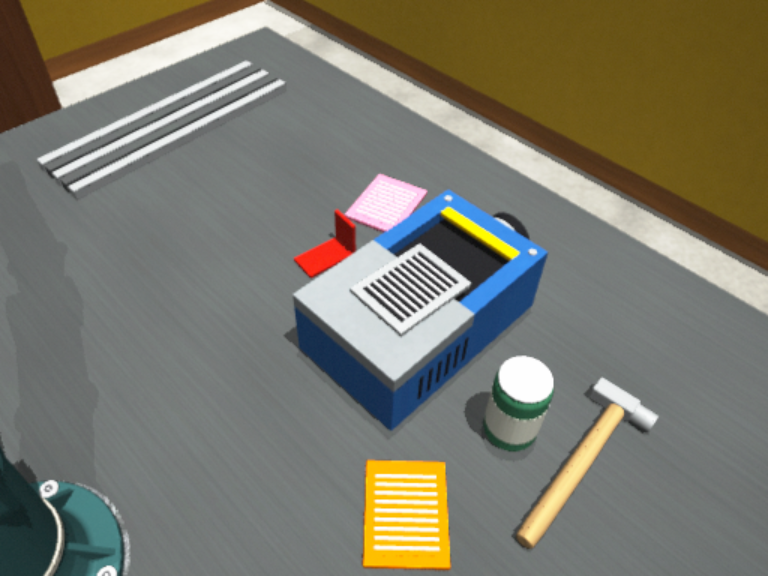

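The top view (1.5x) shows the extractor at about (410,272) with the yellow lip at (411,207). Things that could be taken for the plate:
- steel-framed plate on the apron: (416,288)
- pink sheet: (295,204)
- orange sheet: (507,395)

I choose the steel one on the apron. The tin is at (522,292), the bracket at (304,283) and the hammer at (562,290).

Run:
```python
from h import *
a=np.load('a.npz'); c=a['tc'].astype(int); w=a['tw']; hsv=cv2.cvtColor(a['tc'],cv2.COLOR_RGB2HSV)
d=grab('top')
def rect(m,h,name):
    m=m.astype(np.uint8); cs,_=cv2.findContours(m,cv2.RETR_EXTERNAL,cv2.CHAIN_APPROX_NONE); k=max(cs,key=cv2.contourArea)
    P=np.array([onplane(d,p[0],h)[:2] for p in k])*1000
    (ctr,sz,ang)=cv2.minAreaRect(P.astype(np.float32)); print(name,np.round(ctr,1),np.round(sz,1),round(ang,2)); return P
z=w[...,2]
box=np.zeros(z.shape,bool); box[115:245,225:320]=True
up=box&(z>0.105)&(z<0.14)
rect(up,.12,'boxtop')
rect(box&(hsv[...,0]>22)&(hsv[...,0]<35)&(hsv[...,1]>150),.12,'lip')
v=hsv[...,2]; print('plate v',v[170:212:6,262:292:4]); print('apron',v[228,250:300:10],'z plate',np.nanmedian(z[175:210,264:290]),'apron z',np.nanmedian(z[222:232,250:300]),'well z',np.nanmedian(z[145:160,260:290]))
pl=box&(z>0.1245)&(z<0.14); pl=cv2.morphologyEx(pl.astype(np.uint8),cv2.MORPH_CLOSE,np.ones((5,5)))
rect(pl,.128,'plate-depth')
pl=box&(v>215)&(hsv[...,1]<30); pl[225:]=0;pl[:160]=0
rect(cv2.morphologyEx(pl.astype(np.uint8),cv2.MORPH_CLOSE,np.ones((5,5))),.128,'plate-bright')
crop=a['tc'][105:245,225:375]; save('crop1',crop,4)
for n,(x0,x1,y0,y1) in dict(tin=(330,365,178,215)).items():
    q=w[y0:y1,x0:x1].reshape(-1,3); q=q[q[:,2]>.1]; print(n,q.mean(0),q.min(0),q.max(0))
q=w[165:210,188:216].reshape(-1,3);q=q[q[:,2]>.02];print('bracket',q.min(0),q.max(0))
```

```text
boxtop [585.4 -62.5] [313.9 189. ] 0.29
lip [701.5 -62.9] [ 17.2 130. ] 0.05
plate v [[240 244 244 243 242 246 246 248]
 [246 160 166 191 202 204 235 255]
 [248 168 111  59  60  59  61  56]
 [253 163 168 192 204 238 237 255]
 [251 112 113  62  62  64  63  55]
 [209 168 187 188 201 237 255 255]
 [195 113  61  62  63  66  65 115]]
apron [225 228 229 227 228] z plate 0.12830842300776046 apron z 0.12010015737879391 well z 0.0988516599198255
plate-depth [539.9 -55.3] [149.6 167.7] 0.05
plate-bright [538.5 -62.3] [152.3 187. ] 0.06
tin [ 0.5460943  -0.26156374  0.11837292] [ 0.51318174 -0.29775994  0.10080499] [ 0.58336631 -0.22834437  0.12654055]
bracket [0.61380292 0.11417431 0.02019391] [0.62335999 0.16432692 0.0731232 ]
```

View pics/crop1.png

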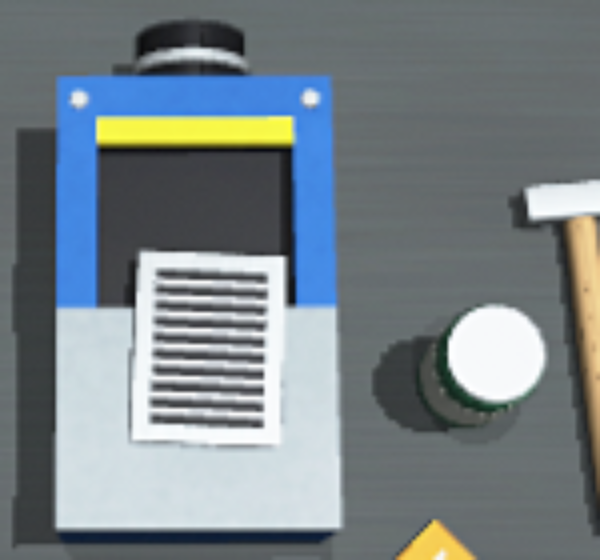

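The crop shows the steel plate with its corners at (139,251), (288,257), (280,445) and (131,440). It lies on the grey apron, is slightly skewed, and juts over the well. The choice is confirmed.

Run:
```python
from h import *
d=grab('top')
P=np.array([onplane(d,(225+u/4-.4,105+v/4-.4),.128)[:2] for u,v in [(139,251),(288,257),(280,445),(131,440)]])*1e3
print(np.round(P,1)); print('ctr',P.mean(0),'near',(P[2]+P[3])/2,'far',(P[0]+P[1])/2)
e=P[0]+P[1]-P[2]-P[3]; print('len',np.linalg.norm(e)/2,'yaw',np.degrees(np.arctan2(e[1],e[0])),'wid',np.linalg.norm(P[0]-P[1]))
B=np.array([onplane(d,(225+u/4-.4,105+v/4-.4),.12)[:2] for u,v in [(57,77),(331,77),(342,530),(57,527),(57,307),(336,307)]])*1e3
print(np.round(B,1))
s=env.state(); 
from scipy.spatial.transform import Rotation as Ro
R=Ro.from_quat(np.roll(s['ee_rot'],-1)).as_matrix(); print(R.round(3))
for T in [(.47,.35,.25),(.47,-.055,.25)]: print((R.T@(np.array(T)-s['position'])/.3).round(3))
```

```text
[[ 616.5  -23.6]
 [ 612.4 -124.6]
 [ 484.2 -117.3]
 [ 487.4  -18.2]]
ctr [550.11025509 -70.89838074] near [485.80119054 -67.71848648] far [614.41931963 -74.07827501]
len 128.77526953148066 yaw -2.83080231459095 wid 101.07344762108146
[[ 742.3   33.2]
 [ 742.4 -157.1]
 [ 428.5 -158.3]
 [ 430.3   30.9]
 [ 579.3   32. ]
 [ 579.5 -157.3]]
[[-0.965  0.264 -0.   ]
 [ 0.264  0.965 -0.001]
 [-0.    -0.001 -1.   ]]
[-1.204 -0.877 -0.   ]
[-1.559e+00 -2.179e+00  2.000e-03]
```

Request:
servo_tool --motion '[[-0.2,[-0.17,-0.12,0],-0.06],[-0.2,[-0.33,-0.24,0],-0.12],[-0.2,[-0.5,-0.37,0],-0.17],[-0.2,[-0.67,-0.49,0],-0.17],[-0.2,[-0.84,-0.61,0],-0.17],[-0.2,[-1,-0.73,0],-0.17],[-0.2,[-1,-0.73,0],-0.17]]' --grip_force 40

```text
time_s: 1.08
position: [0.4276, 0.4024, 0.2503]
ee_rot: [0.001, 0.006, 1.0, -0.002]
force: [-0.5, 0.9, -0.2]
opening: 0.602
finger_force: 0.0
```

Request:
servo_tool --motion '[[-0.2,[-0.05,-0.2,0],0],[-0.2,[-0.1,-0.4,0],0],[-0.2,[-0.1,-0.6,0],0],[-0.2,[-0.1,-0.8,0],0],[-0.2,[-0.1,-1,0],0],[-0.2,[-0.1,-1,0],0]]'

```text
time_s: 1.82
position: [0.4521, 0.1043, 0.2502]
ee_rot: [-0.001, 0.004, 1.0, -0.001]
force: [-0.2, -0.3, 0.0]
opening: 0.598
finger_force: 0.0
```

Request:
servo_tool --motion '[[-0.2,[0,-0.19,0],0],[-0.2,[0,-0.38,0],0],[-0.2,[0,-0.57,0],0],[-0.2,[0,-0.57,0.15],0],[-0.2,[0,-0.57,0.27],0],[-0.2,[0,-0.57,0.27],0]]'

```text
time_s: 2.58
position: [0.4517, -0.0605, 0.1675]
ee_rot: [-0.003, -0.001, 1.0, 0.0]
force: [0.0, 1.2, 0.7]
opening: 0.595
finger_force: 0.0
```

Run:
```python
from h import *
s=grab('side'); save('side2',s['color'][130:300,180:380],4)
st=env.state(); print(st['position'],st['force'])
```

```text
[ 0.45288574 -0.06067647  0.16882472] [-0.06263571  0.2400946   0.3500084 ]
```

View pics/side2.png

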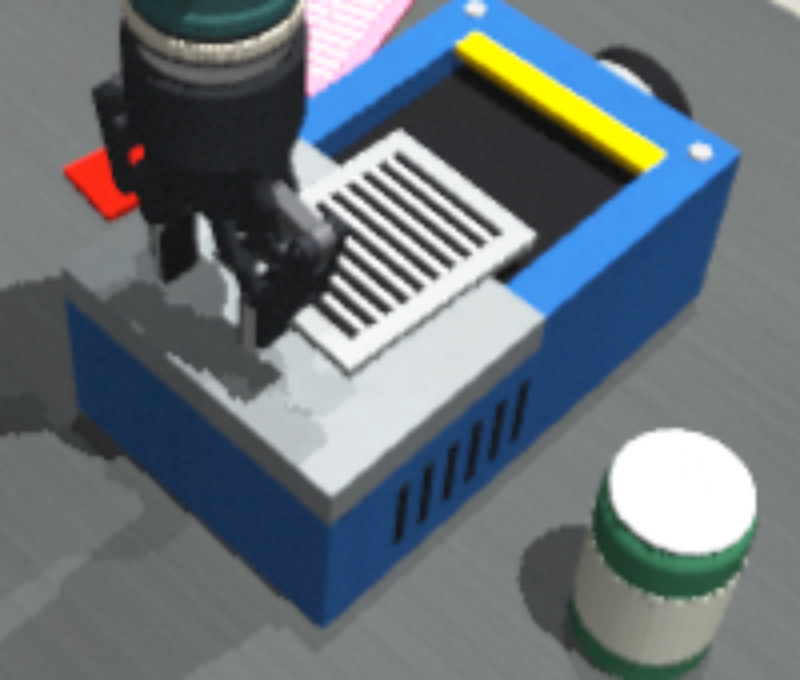

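The fingers are over the apron just behind the plate's near edge, with tips at about (180,275) and (262,345). Next I descend.

Request:
servo_tool --motion '[[-0.2,[0,-0.025,0.05],0],[-0.2,[0,-0.025,0.085],0],[-0.2,[0,-0.025,0.085],0]]'

```text
time_s: 3.0
position: [0.4526, -0.0695, 0.1434]
ee_rot: [-0.001, 0.0, 1.0, 0.0]
force: [-1.4, -0.9, 0.5]
opening: 0.598
finger_force: 0.0
```

Request:
servo_tool --motion '[[-0.2,[0,0,0.007],0],[-0.2,[0,0,0.007],0],[-0.2,[0,0,0.007],0]]'

```text
time_s: 3.38
position: [0.4531, -0.0694, 0.1419]
ee_rot: [0.0, -0.0, 1.0, 0.0]
force: [-0.7, -0.5, 0.2]
opening: 0.599
finger_force: 0.0
```

Request:
servo_tool --motion '[[-0.2,[0,0,0.007],0],[-0.2,[0,0,0.007],0],[-0.2,[0,0,0.007],0]]'

```text
time_s: 3.75
position: [0.4529, -0.0695, 0.1396]
ee_rot: [-0.0, -0.0, 1.0, -0.0]
force: [-0.6, 0.5, 0.2]
opening: 0.601
finger_force: 0.0
```

Request:
servo_tool --motion '[[-0.2,[0,0,0.006],0],[-0.2,[0,0,0.012],0],[-0.2,[0,0,0.012],0]]'

```text
time_s: 4.12
position: [0.4529, -0.0695, 0.1359]
ee_rot: [-0.0, -0.0, 1.0, 0.0]
force: [-1.0, 0.4, -0.2]
opening: 0.596
finger_force: 0.0
```

Request:
servo_tool --motion '[[-0.2,[0,0,0.007],0],[-0.2,[0,0,0.007],0],[-0.2,[0,0,0.007],0]]'

```text
time_s: 4.5
position: [0.453, -0.0695, 0.1357]
ee_rot: [0.0, -0.0, 1.0, 0.0]
force: [-4.0, 1.0, 21.4]
opening: 0.602
finger_force: 11.0
```

Request:
servo_tool --motion '[[-0.2,[0,0,-0.016],0],[-0.2,[-0.05,0,-0.016],0],[-0.2,[-0.08,0,-0.016],0],[-0.2,[-0.11,0,-0.016],0],[-0.2,[-0.14,0,-0.016],0],[-0.2,[-0.17,0,-0.016],0],[-0.2,[-0.2,0,-0.016],0],[-0.2,[-0.23,0,-0.016],0],[-0.2,[-0.23,0,-0.016],0]]'

```text
time_s: 5.62
position: [0.5239, -0.0695, 0.139]
ee_rot: [0.002, -0.0, 1.0, -0.0]
force: [0.5, -0.5, 0.4]
opening: 0.601
finger_force: 0.0
```

Run:
```python
from h import *
s=grab('side'); save('side3',s['color'][120:290,190:390],4)
st=env.state(); print(st['position'],st['force'])
```

```text
[ 0.52318787 -0.06946383  0.13890955] [0.16330052 0.25406611 0.26251551]
```

View pics/side3.png

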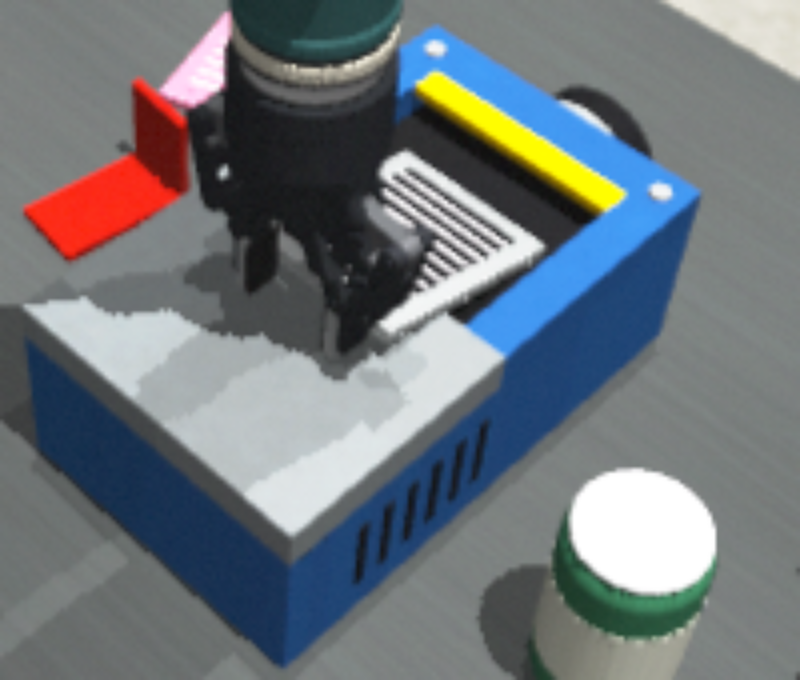

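The plate has tipped nose-down into the well, its far edge near (475,205), with the fingers behind it. I keep pushing.

Request:
servo_tool --motion '[[-0.2,[-0.025,0,0],0],[-0.2,[-0.05,0,0],0],[-0.2,[-0.075,0,0],0],[-0.2,[-0.1,0,0],0],[-0.2,[-0.1,0,0],0]]'

```text
time_s: 6.3
position: [0.5533, -0.0694, 0.1389]
ee_rot: [0.001, -0.0, 1.0, -0.0]
force: [0.4, 1.2, -0.1]
opening: 0.602
finger_force: 0.0
```

Request:
servo_tool --motion '[[-0.2,[-0.01,0,0],0],[-0.2,[-0.02,0,0],0],[-0.2,[-0.02,0,0],0]]'

```text
time_s: 6.68
position: [0.5581, -0.0695, 0.1387]
ee_rot: [0.0, -0.0, 1.0, -0.0]
force: [0.5, -0.1, -0.1]
opening: 0.598
finger_force: 0.1
```

Request:
servo_tool --motion '[[-0.2,[-0.01,0,0],0],[-0.2,[-0.02,0,0],0],[-0.2,[-0.02,0,0],0]]'

```text
time_s: 7.05
position: [0.5646, -0.0694, 0.1388]
ee_rot: [0.0, -0.0, 1.0, -0.0]
force: [-0.6, 0.1, -0.8]
opening: 0.6
finger_force: 0.1
```

Run:
```python
from h import *
s=grab('side'); t=grab('top')
save('side4',np.hstack([cv2.resize(s['color'][120:230,230:380],(400,293)),cv2.resize(t['color'][110:220,225:335],(293,293))]))
st=env.state(); print(st['position'],st['force'])
```

```text
[ 0.56452499 -0.06943267  0.13888931] [ 0.45239963 -0.38631666  0.559659  ]
```

View pics/side4.png

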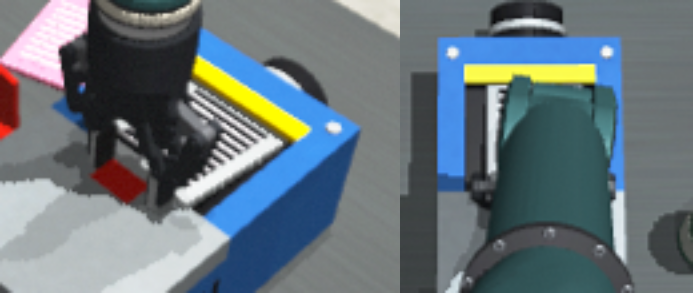

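The far edge is under the yellow lip and the red catch is uncovered at about (120,180), so the plate's near end is past the rim. I'll push on until I feel the far wall.

Request:
servo_tool --motion '[[-0.2,[-0.01,0,0],0],[-0.2,[-0.01,0,0],0]]'

```text
time_s: 7.4
position: [0.5672, -0.0694, 0.1387]
ee_rot: [0.0, -0.0, 1.0, -0.0]
force: [-0.1, 0.0, 0.2]
opening: 0.601
finger_force: 0.2
```

Request:
servo_tool --motion '[[-0.2,[-0.007,0,0],0],[-0.2,[-0.007,0,0],0]]'

```text
time_s: 7.65
position: [0.5692, -0.0695, 0.1387]
ee_rot: [0.0, -0.0, 1.0, -0.0]
force: [0.2, 0.5, -0.2]
opening: 0.6
finger_force: 0.2
```

Request:
servo_tool --motion '[[-0.2,[-0.007,0,0],0],[-0.2,[-0.007,0,0],0]]'

```text
time_s: 7.9
position: [0.572, -0.0695, 0.1389]
ee_rot: [0.001, -0.0, 1.0, -0.0]
force: [-0.6, -0.2, -0.5]
opening: 0.6
finger_force: 0.0
```

Request:
servo_tool --motion '[[-0.2,[-0.007,0,0],0],[-0.2,[-0.007,0,0],0]]'

```text
time_s: 8.15
position: [0.5738, -0.0694, 0.1389]
ee_rot: [0.0, -0.0, 1.0, -0.0]
force: [0.6, -0.5, -0.4]
opening: 0.602
finger_force: 0.0
```

Request:
servo_tool --motion '[[-0.2,[0,0,-0.15],0],[-0.2,[0.2,0,-0.3],0],[-0.2,[0.4,0,-0.3],0],[-0.2,[0.4,0,-0.3],0]]'

```text
time_s: 8.65
position: [0.4475, -0.0697, 0.2288]
ee_rot: [-0.002, 0.001, 1.0, 0.0]
force: [0.3, -0.1, 0.3]
opening: 0.6
finger_force: 0.0
```

Run:
```python
from h import *
s=grab('side'); t=grab('top'); tw=cloud(t); sw=cloud(s)
save('side5',np.hstack([cv2.resize(s['color'][120:230,230:380],(400,293)),cv2.resize(t['color'][110:220,225:335],(293,293))]))
st=env.state(); print(st['position'],st['force'])
for w in (tw,sw):
  for y in (-.11,-.075,-.03):
    for x in (.572,.58,.588,.596,.62,.65,.68,.69):
        m=(abs(w[...,0]-x)<.003)&(abs(w[...,1]-y)<.012)&(w[...,2]>.09)&(w[...,2]<.15); print(round(float(np.nanmedian(w[...,2][m])*1e3),1) if m.any() else None,end=' ')
    print()
```

```text
[ 0.45224056 -0.06956864  0.22908302] [ 0.06631871 -0.45966521  0.36676998]
121.6 119.9 119.8 121.0 117.5 113.1 110.9 108.3 
120.5 118.0 122.9 120.5 118.7 114.8 110.6 110.4 
120.3 118.6 120.8 121.3 117.7 114.3 110.8 109.9 
121.1 121.1 120.8 122.5 118.0 116.1 111.7 110.3 
121.2 121.4 121.8 122.0 119.8 116.2 112.3 111.9 
121.6 120.8 120.9 122.4 119.6 115.9 112.1 111.7
```

View pics/side5.png

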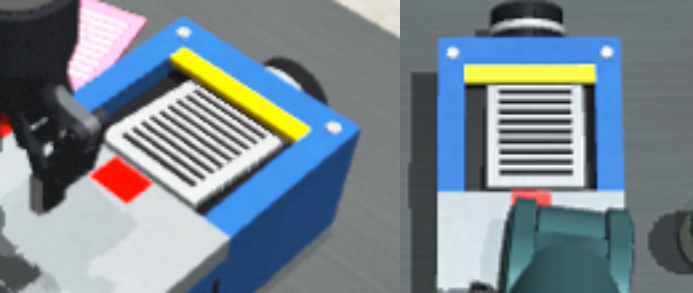

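The plate lies in the well at about (195,145) in the side view, with its far edge under the lip. Its near end is still raised (top at about 121 mm), resting on the red catch at (120,180). Next I press it down from above, with the fingers on either side of the catch.

Request:
servo_tool --motion '[[-0.2,[-0.17,0.01,0],0],[-0.2,[-0.34,0.01,0],0],[-0.2,[-0.5,0.01,0],0],[-0.2,[-0.5,0.01,0.15],0],[-0.2,[-0.5,0.01,0.28],0],[-0.2,[-0.5,0.01,0.28],0]]'

```text
time_s: 9.5
position: [0.6025, -0.0659, 0.1413]
ee_rot: [-0.003, -0.0, 1.0, 0.0]
force: [0.5, -0.2, -0.8]
opening: 0.603
finger_force: 0.0
```

Request:
servo_tool --motion '[[-0.2,[0,0,0.01],0],[-0.2,[0,0,0.02],0],[-0.2,[0,0,0.03],0],[-0.2,[0,0,0.03],0]]'

```text
time_s: 10.0
position: [0.6038, -0.0665, 0.1364]
ee_rot: [0.001, -0.0, 1.0, -0.0]
force: [1.2, -1.0, 1.5]
opening: 0.603
finger_force: 0.3
```

Request:
servo_tool --motion '[[-0.2,[0,0,0.007],0],[-0.2,[0,0,0.013],0],[-0.2,[0,0,0.013],0]]'

```text
time_s: 10.38
position: [0.6029, -0.0663, 0.1315]
ee_rot: [-0.0, -0.0, 1.0, 0.0]
force: [-0.3, -1.1, -0.1]
opening: 0.597
finger_force: 0.0
```

Request:
servo_tool --motion '[[-0.2,[0,0,0.007],0],[-0.2,[0,0,0.013],0],[-0.2,[0,0,0.013],0]]'

```text
time_s: 10.75
position: [0.603, -0.0664, 0.1275]
ee_rot: [-0.0, -0.0, 1.0, 0.0]
force: [0.6, -0.3, 0.0]
opening: 0.6
finger_force: 0.0
```

Request:
servo_tool --motion '[[-0.2,[0,0,0.007],0],[-0.2,[0,0,0.013],0],[-0.2,[0,0,0.013],0]]'

```text
time_s: 11.12
position: [0.6031, -0.0664, 0.1238]
ee_rot: [-0.0, -0.0, 1.0, 0.0]
force: [-0.2, -0.6, -0.9]
opening: 0.599
finger_force: 0.0
```

Request:
servo_tool --motion '[[-0.2,[0,0,0.007],0],[-0.2,[0,0,0.007],0]]'

```text
time_s: 11.38
position: [0.6034, -0.0665, 0.1229]
ee_rot: [0.0, -0.0, 1.0, 0.0]
force: [-2.4, 0.8, 5.7]
opening: 0.6
finger_force: 3.1
```

Request:
servo_tool --motion '[[-0.2,[0,0,0.005],0],[-0.2,[0,0,0.005],0]]'

```text
time_s: 11.62
position: [0.6034, -0.0665, 0.1228]
ee_rot: [0.0, -0.0, 1.0, 0.0]
force: [-4.5, 1.6, 15.3]
opening: 0.601
finger_force: 7.9
```

Request:
servo_tool --motion '[[-0.2,[0,0,-0.1],0],[-0.2,[0,0,-0.3],0],[-0.2,[0.2,0,-0.35],0],[-0.2,[0.4,0,-0.35],0],[-0.2,[0.5,0,-0.35],0],[-0.2,[0.5,0,-0.35],0]]'

```text
time_s: 12.38
position: [0.4501, -0.0666, 0.2254]
ee_rot: [-0.001, 0.0, 1.0, 0.0]
force: [0.5, -0.2, -1.3]
opening: 0.6
finger_force: 0.0
```

Run:
```python
from h import *
s=grab('side'); t=grab('top'); tw=cloud(t); sw=cloud(s)
save('side6',np.hstack([cv2.resize(s['color'][120:230,230:380],(400,293)),cv2.resize(t['color'][110:220,225:335],(293,293))]))
st=env.state(); print(st['position'],st['force'],st['time_s'])
for w in (tw,sw):
  for y in (-.11,-.095,-.065,-.03):
    for x in (.572,.58,.588,.596,.62,.65,.68,.69):
        m=(abs(w[...,0]-x)<.003)&(abs(w[...,1]-y)<.007)&(w[...,2]>.09)&(w[...,2]<.15); print(round(float(np.nanmedian(w[...,2][m])*1e3),1) if m.any() else None,end=' ')
    print()
```

```text
[ 0.45442211 -0.06645943  0.22587012] [ 0.5471401   0.23989062 -0.87904621] 12.475
119.7 118.7 106.6 106.7 105.6 106.9 107.2 107.4 
121.6 120.4 108.0 106.0 108.4 107.9 108.1 107.6 
122.5 118.8 107.9 105.8 106.0 108.6 108.3 106.9 
119.9 120.8 106.3 107.6 107.2 108.7 107.7 108.1 
121.8 121.0 None 108.2 108.0 107.9 107.9 108.7 
121.3 121.0 None 108.3 109.2 109.3 108.8 109.0 
121.2 121.4 None 109.0 109.1 109.3 108.5 108.3 
121.1 121.1 None 108.9 108.3 108.1 108.2 109.1
```

View pics/side6.png

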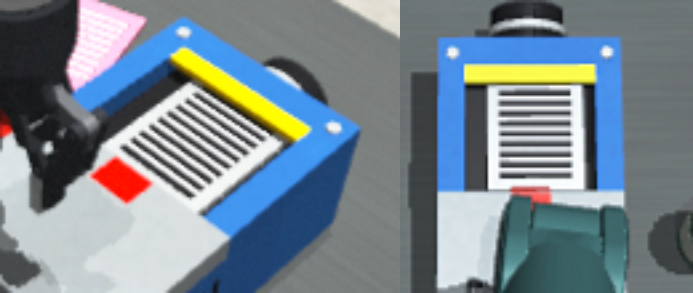

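The plate now lies flat, its top at about 107 mm everywhere. I'll check that the red catch's nose, at about (530,193) in the top view, is fully out over it.

Run:
```python
from h import *
t=grab('top'); s=grab('side'); w=grab('wrist')
for d,n in ((t,'top'),(s,'side')):
    h=cv2.cvtColor(d['color'],cv2.COLOR_RGB2HSV); m=((h[...,0]<8)|(h[...,0]>172))&(h[...,1]>110)&(h[...,2]>60)
    P=[]
    for v,u in zip(*np.nonzero(m)):
        p=onplane(d,(u,v),.115)
        if abs(p[0]-.575)<.04 and abs(p[1]+.062)<.04: P.append(p[:2]*1e3)
    P=np.array(P); print(n,len(P),P.min(0),P.max(0), 'x front by y:',[ (y,round(P[abs(P[:,1]-y)<4][:,0].max(),1)) for y in (-76,-68,-62,-56,-48) if (abs(P[:,1]-y)<4).any()])
save('wr',cv2.resize(w['color'],(768,576)))
```

```text
top 54 [567.46582335 -79.99439157] [584.14084961 -44.52994242] x front by y: [(-76, np.float64(584.1)), (-68, np.float64(584.1)), (-62, np.float64(584.1)), (-56, np.float64(584.1)), (-48, np.float64(584.1))]
side 212 [554.38396945 -78.40019379] [584.41379943 -38.22032614] x front by y: [(-76, np.float64(584.4)), (-68, np.float64(584.0)), (-62, np.float64(584.0)), (-56, np.float64(584.1)), (-48, np.float64(583.7))]
```

View pics/wr.png

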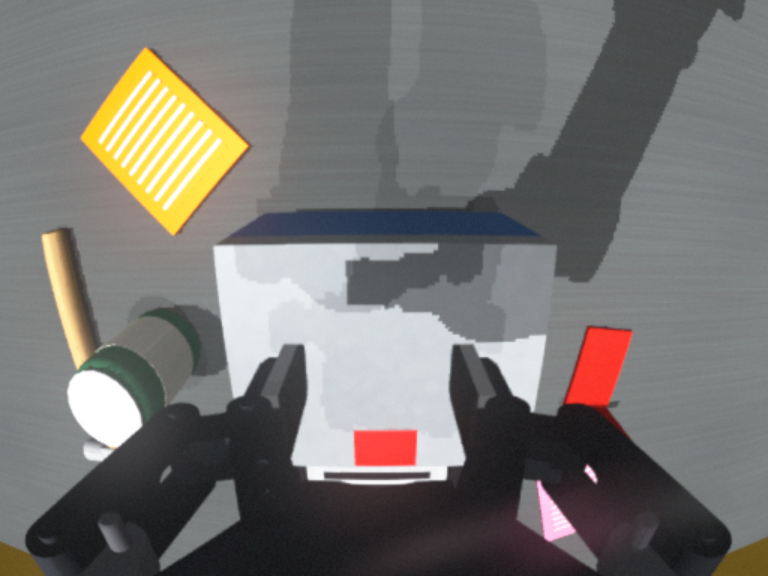

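Both views put the catch's nose at x of about 584 mm, and fully out would be about 585. The wrist view shows the tin, hammer and bracket undisturbed, and the red catch at (386,448). I'm handing it in.

```bash
python3 -c "
from workcell import env
print(env.sign_off())"
```

```text
the job is handed in; nothing more can be done
None
```

I handed the job in with the filter plate flat in the well: its far edge is under the yellow lip, the red catch is out over its near edge, and the tin, bracket and hammer look undisturbed in the last wrist image. The hand-in returned no verdict.

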